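Sort the mixed spices after the tea workshop

ROBOT

A 6-joint arm with a two-finger parallel gripper is mounted at the origin on the work surface. World frame = base frame: x ahead of the robot, y to its left, z up, the work surface at z = 0. Lengths are in mm, angles in rad, forces in N, time in s.
With the tool pointing down it reaches from about 300 to 775 mm from the base axis. Payload 14.6 kg.
Tool frame: the origin (TCP) lies on the centre line of the jaws, within the pads' length; the fingertips stand 11 mm ahead of it and the grasp point (between the pads) lies 8 mm behind it; x points along the fingers, y is the direction in which the jaws open and shut, and the axes are right-handed (so a half turn about x gives the same grasp; the last joint's range is limited). The gripper opens to 94 mm and grips with 3 to 60 N. Pads are 16 mm wide; open, the fingers measure 119 mm over their backs; the gripper's body (75 mm by 177 mm) begins 78 mm behind the grasp point.
Start: joints at [-1.176, 0.3, 1.521, -0, 1.321, -0.067], TCP at [245.05, -492.382, 216.446] pointing down, gripper open.
Joint ranges: [-3.03, 3.03], [-0.79, 2.21], [0.23, 2.52], [-1.04, 4.18], [0, 3.07], [-2.55, 2.55]. Speed limits (rad/s): [2.22, 2.22, 2.57, 3.14, 3.14, 3.14].

INTERFACE

Orientations are given as [roll, pitch, yaw] about the fixed x, y, z axes, in that order (R = Rz(yaw) Ry(pitch) Rx(roll)).
In Python, from cell import manip gives the robot as it stands.
- The arm moves only by the shell command python3 -m handwheel 'ROWS' [OPENING] [FORCE]. ROWS is JSON, a list of rows, each a list of 2 entries, a list of its own where there are three numbers: the shift along the tool's x, y, z in mm, then the turn about the tool's x in rad. In form: [[[x, y, z], spin], ...]. A call has exactly 10 rows; each row shifts and turns the commanded pose from where the row before left it, along the tool's axes as they then stand; what a row does not reach is not made up. A row lasts 1/8 s, in which the tool goes at most 62.5 mm and 10.7 degrees, less where a joint would pass 70% of its speed; a pose out of reach is approached as far as the arm can. A call with a gripper value outside its range is refused whole. OPENING is the closure in counts, from 0 (fully open) to 255 (shut), set as the call begins (- or left out, the last holds). The fingers move at their own pace and stop on an object; FORCE is the grip in N (left out, the last holds). Time passes only in rows, so rows that do not move let the fingers close, or fill a call up. It gives the time, the measured TCP pose, the force and the opening at its end, in the units of the state.
- manip.read_state(): the state, without advancing time (a new reading comes with each control period).
- manip.camera(name): name is "side" or "top"; returns a dict with "pixels" (400x640x3 uint8, red, green, blue), "z_map" (400x640 float32, mm along the optical axis (not along the pixel's ray), 0 where there is no reading), "mtx" (3x3 intrinsics, pixels), "xyz" and "orientation" of the camera in the world. Camera axes: x right, y up, looking along -z (the intrinsics and any distortion apply to the point x, -y, -z); pixel columns grow to the right and rows downward; lengths in mm; the calibration is good to about 2 mm. A picture is of the moment at which its call begins.
- manip.sign_off(): hands the job in, once; it reports no verdict.
Trained networks look in the newest picture that a camera, given by its name, has taken for a name from the list of things; names that differ only in an ending like _2 or _b are one class to them, and where a whole thing is asked for, a point or a joint stands for the part that bears it (a point fixed in the world has none). Each returns a list of dicts, best first, with "confidence" (0 to 1); they miss things now and then, are a little off and sometimes report something else, mostly with a low value. They report only what shows in the picture. A call takes as long as a camera call. They do not tell look-alikes from the thing itself.
- manip.cut_out(target, camera): "region" (400x640 bool, what is visible of it) and "centre" ([column, row] in pixels, amid what is visible of it).
The state is a dict: "clock": time; "joints": joint angles; "qd": joint speeds; "effort": joint torques, N m; "eef_pos": TCP position; "eef_rot": TCP orientation; "wrist_force": force on the tool from outside, world axes, zero at the start; "moment": the same for the moment, N m; "finger_gap": finger opening in mm.
Only numpy, scipy, OpenCV 4.12 (cv2) and the standard library are available. Lean on these libraries where they do the work, as an engineer would, in place of code of your own. Each camera call takes 0.05 s, during which the arm holds its last target. There are 200 camera calls.

TASK

Sort the loose spices on the table back into their containers: both cinnamon sticks into the long wooden trough, lying flat on its bottom and lengthwise; both star anise into the round white bowl; and the piece of ginger into the square wooden box. Everything should end up lying in its container, at rest and not propped on a rim, and the mortar and the amber bottle stay standing where they are.

Things in the scene. Friction and masses are not known exactly. Their poses are not given: they have to be found in the camera images.
- stick_a_mid (a point): cinnamon stick, a dry brown double-scroll quill (two thin rolls side by side) 85 mm long, 24 mm wide, 13 mm high, lying flat on the table; point at its centre, 6.5 mm above its underside; its x axis runs along its length, y across its width, z up. Loose, about 20 g. The two sticks are alike.
- anise_a_mid (a point): star anise, a flat brown eight-pointed star 36 mm across and 12 mm high, lying flat on the table; point at its centre, 6 mm above its underside; z axis up. It may be gripped across its points in any direction. Loose, about 12 g. The two stars are alike.
- ginger_mid (a point): piece of pale knobbly ginger root, 72 mm long along its x axis, 24 mm high; its waist (the middle 30 mm of its length) is 26 mm wide across y, and near the +x end a knob sticks out to 22 mm on the +y side, near the -x end another to 22 mm on the -y side. Lies flat on the table; point at its centre, 12 mm above its underside. Loose, about 60 g.
- trough: long narrow open wooden trough, fixed on the table: 208 mm long along its own y axis, 78 mm wide along its x axis, 22 mm high, walls and floor 5 mm thick (inside 198 x 68 mm, 17 mm deep). Origin at the centre of its underside, z up. Room for the two sticks end to end.
- bowl: shallow round white ceramic bowl, fixed on the table: 132 mm across the rim, 108 mm across the foot, 32 mm high, wall and floor 5 mm thick, flat inner floor about 98 mm across. Origin at the centre of its underside, z up.
- box: square open wooden box, fixed on the table: 122 x 122 mm (sides along its x and y axes), 36 mm high, walls and floor 6 mm thick (inside 110 x 110 mm, 30 mm deep). Origin at the centre of its underside, z up.
- mortar: bystander: round blue ceramic mortar, 102 mm across, 62 mm high, with a wooden pestle leaning in it (to about 110 mm height). Loose, 0.8 kg; origin at the centre of its underside.
- vial: bystander: small amber glass bottle with a black cap, 44 mm across, 85 mm high, standing. Loose, 0.25 kg; origin at the centre of its underside.
- stick_b_mid (a point): cinnamon stick, a dry brown double-scroll quill (two thin rolls side by side) 85 mm long, 24 mm wide, 13 mm high, lying flat on the table; point at its centre, 6.5 mm above its underside; its x axis runs along its length, y across its width, z up. Loose, about 20 g. The two sticks are alike.
- anise_b_mid (a point): star anise, a flat brown eight-pointed star 36 mm across and 12 mm high, lying flat on the table; point at its centre, 6 mm above its underside; z axis up. It may be gripped across its points in any direction. Loose, about 12 g. The two stars are alike.
There are look-alikes about, which are no part of the job. Leave any green or yellow look-alike of the part that bears anise_a_mid alone.

How it is judged:
By the outcome, as a careful person would: the job done as asked, in the order asked, and still so for the second after the job is handed in, with the robot touching nothing.
It also fails if it takes over 112 s, if anything falls off the work surface, if the arm or the gripper's body presses on something with over 40 N, if the wrist force passes 120 N, or if a joint passes its speed limit or range.

## Working session

There is one attempt and no reset: what is moved stays moved. The work goes in short steps, Python scripts to look and compute and a shell command to move; the robot and the scene stay as the last step left them, time stands still between calls to the robot, and variables do not carry over. Pictures are saved under pics/ and viewed, about 12 in all and at most 16, crops included, and the job is handed in when it is done.

```bash
mkdir -p pics
cat > h.py <<'E'
import numpy as np, cv2
from cell import manip
from scipy.spatial.transform import Rotation as R
def world(c,mask):
    v,u=np.nonzero(mask&(c["z_map"]>0)); z=c["z_map"][v,u]
    M=np.array(c["mtx"]); x=(u-M[0,2])/M[0,0]*z; y=(v-M[1,2])/M[1,1]*z
    P=np.stack([x,-y,-z],1)
    return P@R.from_euler('xyz',c["orientation"]).as_matrix().T+np.array(c["xyz"])
E
python3 - <<'E'
from h import *
s=manip.read_state();print(s["eef_pos"],s["eef_rot"],s["clock"],s["finger_gap"])
for n in("top","side"):
    c=manip.camera(n);print(n,c["xyz"],c["orientation"],[k for k in c]);print(c["mtx"])
    cv2.imwrite(f"pics/{n}0.png",c["pixels"][...,::-1])
    for t in["stick_a_mid","anise_a_mid","ginger_mid","trough","bowl","box","mortar","vial"]:
        for d in manip.cut_out(t,n):
            P=world(c,d["region"])
            if len(P)<5: continue
            r=cv2.minAreaRect(P[:,:2].astype(np.float32))
            print(n,t,round(d["confidence"],2),np.round(d["centre"]),"med",np.round(np.median(P,0)),"rect",np.round(r[0],0),np.round(r[1]),round(r[2]),"zmax",round(np.percentile(P[:,2],98)),"rgb",c["pixels"][d["region"]].mean(0).round())
E
```

```text
[ 244.95118191 -492.16696252  215.88308848] [-1.61722033  1.56963507  1.98618539] 0.0 93.55176985581585
top [ 537.51169412  -16.23632365 1035.9144295 ] [ 0.01694339  0.0162657  -1.59592492] ['pixels', 'z_map', 'mtx', 'xyz', 'orientation']
[[476.0875604    0.         326.10173768]
 [  0.         476.0875604  196.17565993]
 [  0.           0.           1.        ]]
top stick_a_mid 0.62 [397. 252.] med [ 435. -145.   12.] rect [ 435. -146.] [84. 25.] 38 zmax 16 rgb [113.  87.  71.]
top anise_a_mid 0.75 [300. 268.] med [398.  62.  10.] rect [399.  63.] [27. 30.] 89 zmax 15 rgb [146. 132.  79.]
top anise_a_mid 0.71 [320. 244.] med [451.   7.  10.] rect [451.   7.] [28. 28.] 21 zmax 15 rgb [96. 78. 67.]
top anise_a_mid 0.5 [346. 281.] med [376. -38.  10.] rect [378. -38.] [28. 32.] 36 zmax 14 rgb [ 87. 110.  80.]
top ginger_mid 0.79 [462. 269.] med [ 392. -285.   20.] rect [ 390. -288.] [77. 32.] 14 zmax 26 rgb [152. 137. 107.]
top bowl 0.68 [217. 172.] med [611. 237.   7.] rect [610. 232.] [129. 128.] 89 zmax 34 rgb [163. 163. 160.]
top bowl 0.33 [204. 280.] med [387. 268.  10.] rect [387
[... 1374 characters left out ...]
.] [258. 100.] 78 zmax 22 rgb [142. 117.  83.]
side bowl 0.81 [269. 276.] med [615. 220.  10.] rect [620. 233.] [133. 148.] 87 zmax 32 rgb [162. 160. 151.]
side box 0.73 [330. 173.] med [ 604. -223.    6.] rect [ 601. -229.] [215.  80.] 77 zmax 22 rgb [143. 118.  84.]
side box 0.72 [299. 215.] med [609.  17.  14.] rect [622.  17.] [135. 157.] 80 zmax 36 rgb [142. 117.  83.]
side mortar 0.61 [218. 224.] med [754. 143.  50.] rect [777.  81.] [ 98. 204.] 22 zmax 103 rgb [64. 72. 82.]
side vial 0.63 [262. 180.] med [747. -88.  42.] rect [748. -93.] [44. 32.] 32 zmax 85 rgb [107.  86.  68.]
side vial 0.2 [301. 219.] med [609.  16.  14.] rect [618.  -7.] [181. 156.] 79 zmax 36 rgb [142. 117.  83.]
```

View pics/top0.png

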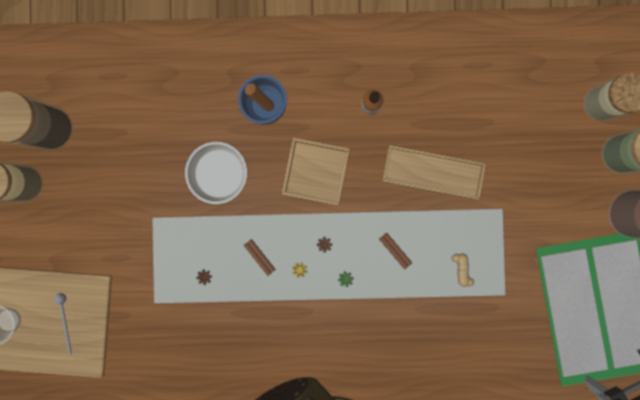

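Run:
```python
from h import *
c=manip.camera("top")
im=c["pixels"]
full=np.ones(im.shape[:2],bool)
v,u=np.nonzero(full&(c["z_map"]>0));P=world(c,full)
def blob(name,cx,cy,r,zmin=5,zmax=40):
    m=(abs(P[:,0]-cx)<r)&(abs(P[:,1]-cy)<r)&(P[:,2]>zmin)&(P[:,2]<zmax)
    Q=P[m][:,:2].astype(np.float32);q=cv2.minAreaRect(Q)
    w=np.linalg.eigh(np.cov(Q.T))[1][:,1]
    print(name,len(Q),"rect",np.round(q[0],1),np.round(q[1],1),round(q[2],1),"mean",Q.mean(0).round(1),"long axis deg",np.degrees(np.arctan2(w[1],w[0])).round(1),"z98",np.percentile(P[m][:,2],98).round(1))
blob("stickA",435,-146,60);blob("stickB",426,147,60)
blob("an1",451,7,25);blob("an2",387,269,25);blob("ginger",390,-288,50)
blob("trough",606,-226,125,15);blob("bowl",610,232,80,20);blob("box",611,22,75,25)
m=(abs(P[:,0]-500)<50)&(abs(P[:,1]+50)<30);print("table z",np.median(P[m][:,2]))
```

```text
stickA 465 rect [ 433.5 -148.3] [109.4  95.2] 0.3 mean [ 433.7 -145.9] long axis deg -142.8 z98 15.6
stickB 476 rect [427.2 145.2] [115.3 115.1] 0.3 mean [428.  146.4] long axis deg -143.6 z98 16.3
an1 166 rect [452.1   6.2] [32.8 32.1] 27.9 mean [451.6   6.2] long axis deg 176.5 z98 14.7
an2 175 rect [387.2 267.2] [44.4 34.3] 81.4 mean [387.6 267.6] long axis deg 78.1 z98 15.3
ginger 452 rect [ 393.4 -296.4] [68.4 77.4] 81.4 mean [ 391.7 -286.6] long axis deg -167.0 z98 25.8
trough 698 rect [ 614.5 -202.1] [283.7 125.3] 63.1 mean [ 602.7 -231.5] long axis deg 74.3 z98 25.5
bowl 650 rect [611.  231.5] [129.4 129.6] 87.4 mean [613.1 241.5] long axis deg 159.5 z98 35.7
box 668 rect [608.1  20.3] [121.9 122. ] 77.2 mean [611.   21.8] long axis deg 121.1 z98 39.3
table z 0.5164888765418709
```

The picture shows brown stars at (324,244) and (204,276), with a yellow one at (300,269) and a green one at (346,279) to leave alone. The sticks are at (259,257) and (395,250), the ginger at (462,269), the trough at (434,172), the box at (315,171) and the bowl at (216,172).

```bash
cat >> h.py <<'E'
def goto(x,y,z,deg=None):
    """print spin, then the shift in tool axes (after that spin) to reach x,y,z with jaw axis at deg (mod 180)"""
    s=manip.read_state(); r=R.from_euler('xyz',s["eef_rot"]); m=r.as_matrix()
    th=np.degrees(np.arctan2(m[1,1],m[0,1])); d=0 if deg is None else (deg-th+90)%180-90
    sp=-np.radians(d); m2=(r*R.from_euler('x',sp)).as_matrix()
    print("t",round(s["clock"],2),"pos",np.round(s["eef_pos"],1),"jaw",round(th,1),"j1,j6",np.round(np.array(s["joints"])[[0,5]],2),"gap",round(s["finger_gap"],1))
    print(" spin",round(sp,3),"shift",np.round(m2.T@(np.array([x,y,z])-s["eef_pos"]),1), "ix",np.round(m[:,0],3))
E
python3 - <<'E'
from h import *
c=manip.camera("top");full=np.ones((400,640),bool);P=world(c,full)
def fit(n,cx,cy,rx,ry,z0,z1,w,h):
    m=(abs(P[:,0]-cx)<rx)&(abs(P[:,1]-cy)<ry)&(P[:,2]>z0)&(P[:,2]<z1);print(n,[np.round(k,1) for k in cv2.minAreaRect(P[m][:,:2].astype(np.float32))])
fit("trough",603,-230,80,118,14,30,0,0)
fit("gA",435,-146,45,45,6,30,0,0);fit("gB",427,147,45,40,6,30,0,0);fit("ging",391,-288,30,45,8,40,0,0);fit("ging hi",391,-288,30,45,16,40,0,0);fit("an2",387,268,20,20,5,30,0,0)
cr=c["pixels"][225:300,230:490,::-1]
cv2.imwrite("pics/crop1.png",cv2.resize(cr,None,fx=3,fy=3,interpolation=cv2.INTER_CUBIC))
goto(434.5,-146,90,-52.5)
E
```

```text
trough [array([ 600.3, -231.2]), array([208.4,  78.6]), np.float64(77.6)]
gA [array([ 433.9, -146. ]), array([80.7, 65.5]), np.float64(4.1)]
gB [array([433.1, 139.2]), array([86. , 43.8]), np.float64(36.8)]
ging [array([ 391.4, -287.9]), array([67.1, 33.7]), np.float64(13.3)]
ging hi [array([ 391.2, -287.7]), array([64.7, 30.4]), np.float64(10.9)]
an2 [array([387.4, 267.4]), array([35.7, 35.1]), np.float64(89.0)]
t 1.0 pos [ 245.1 -492.4  216.4] jaw -63.5 j1,j6 [-1.18 -0.07] gap 93.9
 spin -0.193 shift [ 126.4 -159.5 -361.1] ix [ 0. -0. -1.]
```

View pics/crop1.png

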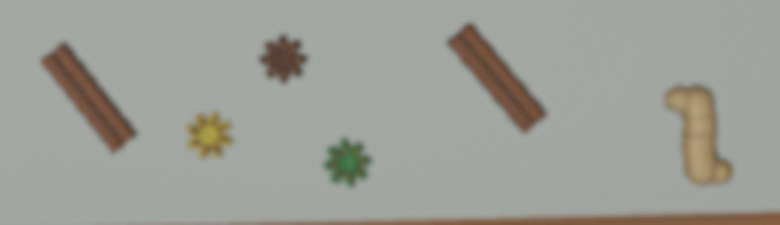

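The sticks lie at about 37° to world x. The ginger's body is nearly vertical in the image at crop (700,135), so its axis is about 4° from world x, with knobs at upper left and lower right.

```bash
python3 -m handwheel '[[[0,0,0],-0.0965],[[0,0,0],-0.0965],[[15.8,-20,-45.1],0],[[15.8,-20,-45.1],0],[[15.8,-20,-45.1],0],[[15.8,-20,-45.1],0],[[15.8,-20,-45.1],0],[[15.8,-20,-45.1],0],[[15.8,-20,-45.1],0],[[15.8,-20,-45.1],0]]' 94 20; python3 -c "
from h import *
goto(434.5,-146,13,-52.5)"
```

```text
clock: 2.25
eef_pos: [434.5, -144.3, 89.8]
eef_rot: [2.089, 1.57, -0.398]
wrist_force: [1.2, -0.8, -0.0]
finger_gap: 59.4
t 2.25 pos [ 434.5 -144.3   89.8] jaw -52.5 j1,j6 [-0.4   0.52] gap 59.4
 spin 0.0 shift [76.8  1.3  1.1] ix [ 0.001 -0.    -1.   ]
```

```bash
python3 -m handwheel '[[[16,0.3,0.3],0],[[16,0.3,0.3],0],[[16,0.3,0.3],0],[[16,0.3,0.2],0],[[8,0,0],0],[[4.8,0,0],0],[[0,0,0],0],[[0,0,0],0],[[0,0,0],0],[[0,0,0],0]]' && python3 -m handwheel '[[[0,0,0],0],[[0,0,0],0],[[0,0,0],0],[[0,0,0],0],[[0,0,0],0],[[0,0,0],0],[[0,0,0],0],[[0,0,0],0],[[-15,0,0],0],[[-35,0,0],0]]' 255 15;  python3 -c "
from h import *
u=np.radians(77.6);d=np.array([np.cos(u),np.sin(u)])*48
print(d)
goto(600.3+d[0],-231.2+d[1],80,-12.4);goto(600.3-d[0],-231.2-d[1],80,-12.4)"
```

```text
clock: 3.5
eef_pos: [433.7, -147.4, 13.4]
eef_rot: [2.122, 1.57, -0.365]
wrist_force: [-0.4, 0.4, 1.0]
finger_gap: 59.6
clock: 4.75
eef_pos: [433.0, -147.1, 63.7]
eef_rot: [-1.058, 1.568, 2.739]
wrist_force: [-0.8, 0.3, 0.5]
finger_gap: 23.8
[10.3072957  46.88026936]
t 4.75 pos [ 433.  -147.1   63.7] jaw -52.5 j1,j6 [-0.41  0.51] gap 23.8
 spin -0.7 shift [-16.7 181.4  -1.8] ix [-0.002  0.001 -1.   ]
t 4.75 pos [ 433.  -147.1   63.7] jaw -52.5 j1,j6 [-0.41  0.51] gap 23.8
 spin -0.7 shift [-16.7 181.4  94.2] ix [-0.002  0.001 -1.   ]
```

```bash
python3 -m handwheel '[[[-4.2,0,0],-0.175],[[-4.2,0,0],-0.175],[[-4.2,0,0],-0.175],[[-4.2,0,0],-0.175],[[0,30.2,15.7],0],[[0,30.2,15.7],0],[[0,30.2,15.7],0],[[0,30.2,15.7],0],[[0,30.2,15.7],0],[[0,30.2,15.7],0]]'
python3 - <<'E'
from h import *
c=manip.camera("top");cv2.imwrite("pics/p2.png",cv2.resize(c["pixels"][110:310,340:540,::-1],None,fx=3,fy=3,interpolation=cv2.INTER_CUBIC))
goto(590,-278.1,19.5,-12.4)
E
```

```text
clock: 6.0
eef_pos: [591.3, -279.0, 81.2]
eef_rot: [1.23, 1.57, -0.557]
wrist_force: [-0.1, 0.2, 0.6]
finger_gap: 23.6
t 6.05 pos [ 593.1 -281.    81.2] jaw -12.4 j1,j6 [-0.5  -0.28] gap 23.4
 spin -0.0 shift [61.7 -3.8 -2.2] ix [ 0.002 -0.001 -1.   ]
```

View pics/p2.png

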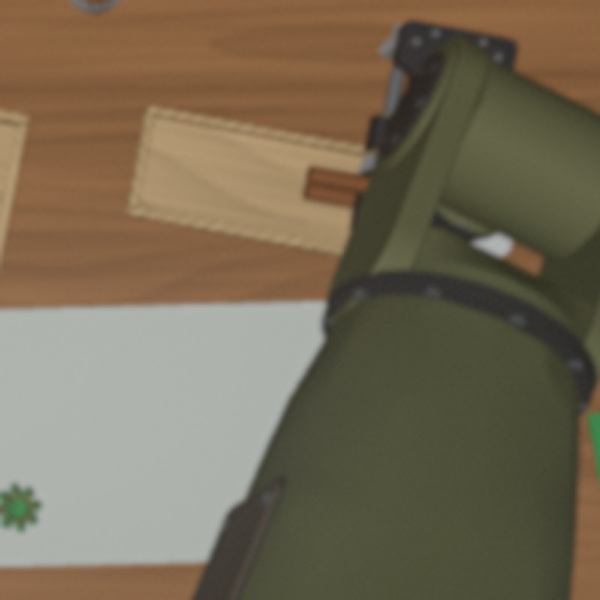

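The picture shows the held stick, with its free end at about (335,185), over the trough and parallel to it. Next I lower it and release it with a narrow opening.

```bash
python3 -m handwheel '[[[12,-1,-0.5],0],[[12,-1,-0.5],0],[[12,-0.5,0],0],[[12,0,0],0],[[8,0,0],0],[[4,0,0],0],[[2,0,0],0],[[0,0,0],0],[[0,0,0],0],[[0,0,0],0]]' && python3 -m handwheel '[[[0,0,0],0],[[0,0,0],0],[[0,0,0],0],[[0,0,0],0],[[0,0,0],0],[[-10,0,0],0],[[-20,0,0],0],[[-30,0,0],0],[[-10,0,0],0],[[0,0,0],0]]' 155;  python3 -c "
from h import *
goto(428,146.5,90,-53)"
```

```text
clock: 7.3
eef_pos: [588.4, -276.8, 18.3]
eef_rot: [1.298, 1.57, -0.489]
wrist_force: [-0.0, 0.2, 1.2]
finger_gap: 23.2
clock: 8.55
eef_pos: [588.5, -276.8, 88.9]
eef_rot: [1.287, 1.569, -0.5]
wrist_force: [0.7, -0.6, 0.4]
finger_gap: 36.7
t 8.55 pos [ 588.5 -276.8   88.9] jaw -12.4 j1,j6 [-0.5  -0.28] gap 36.7
 spin 0.709 shift [  -1.6 -434.7 -126.6] ix [ 0.001 -0.001 -1.   ]
```

```bash
python3 -m handwheel '[[[0,0,0],0.1773],[[0,0,0],0.1773],[[0,0,0],0.1773],[[0,0,0],0.1773],[[0,-48.3,-14.1],0],[[0,-48.3,-14.1],0],[[0,-48.3,-14.1],0],[[0,-48.3,-14.1],0],[[0,-48.3,-14.1],0],[[0,-48.3,-14.1],0]]' 94 && python3 -m handwheel '[[[0,-48.3,-14.1],0],[[0,-48.3,-14.1],0],[[0,-48.3,-14.1],0],[[15,0,0],0],[[15,0,0],0],[[0,0,0],0],[[0,0,0],0],[[0,0,0],0],[[0,0,0],0],[[0,0,0],0]]';  python3 -c "
from h import *
goto(428,146.5,13,-53)"
```

```text
clock: 9.8
eef_pos: [480.2, 7.1, 87.2]
eef_rot: [-0.736, 1.569, 3.051]
wrist_force: [0.9, -0.9, -0.1]
finger_gap: 59.3
clock: 11.05
eef_pos: [428.1, 146.8, 58.2]
eef_rot: [2.827, 1.57, 0.331]
wrist_force: [-0.1, 0.2, -0.7]
finger_gap: 59.3
t 11.05 pos [428.1 146.8  58.2] jaw -53.0 j1,j6 [0.25 1.17] gap 59.3
 spin -0.0 shift [45.2  0.2  0.3] ix [ 0.  0. -1.]
```

```bash
python3 -m handwheel '[[[15,0,0],0],[[15,0,0],0],[[10,0,0],0],[[5,0,0],0],[[0,0,0],0],[[0,0,0],0],[[0,0,0],0],[[0,0,0],0],[[0,0,0],0],[[0,0,0],0]]' && python3 -m handwheel '[[[0,0,0],0],[[0,0,0],0],[[0,0,0],0],[[0,0,0],0],[[0,0,0],0],[[0,0,0],0],[[0,0,0],0],[[-15,0,0],0],[[-30,0,0],0],[[-25,0,0],0]]' 255 15;  python3 -c "
from h import *
goto(610.6,-184.3,83,-12.4)"
```

```text
clock: 12.3
eef_pos: [428.0, 146.9, 13.1]
eef_rot: [2.479, 1.571, -0.017]
wrist_force: [0.8, -0.5, 0.6]
finger_gap: 59.2
clock: 13.55
eef_pos: [428.2, 146.9, 85.0]
eef_rot: [2.743, 1.57, 0.247]
wrist_force: [0.4, -0.5, 0.6]
finger_gap: 23.6
t 13.55 pos [428.2 146.9  85. ] jaw -53.0 j1,j6 [0.25 1.17] gap 23.6
 spin -0.709 shift [  2.1 249.3 284.3] ix [ 0.001  0.    -1.   ]
```

```bash
python3 -m handwheel '[[[0,0,0],-0.1773],[[0,0,0],-0.1773],[[0,0,0],-0.1773],[[0,0,0],-0.1773],[[0,31.2,35.5],0],[[0,31.2,35.5],0],[[0,31.2,35.5],0],[[0,31.2,35.5],0],[[0,31.2,35.5],0],[[0,31.2,35.5],0]]' && python3 -m handwheel '[[[0,31.2,35.5],0],[[0,31.2,35.5],0],[[15,0,0],0],[[15,0,0],0],[[0,0,0],0],[[0,0,0],0],[[0,0,0],0],[[0,0,0],0],[[0,0,0],0],[[0,0,0],0]]';  python3 -c "
from h import *
goto(610,-184.3,18.7,-12.4)
c=manip.camera('top');cv2.imwrite('pics/p3.png',cv2.resize(c['pixels'][110:260,340:540,::-1],None,fx=3,fy=3,interpolation=cv2.INTER_CUBIC))"
```

```text
clock: 14.8
eef_pos: [565.9, -102.8, 84.3]
eef_rot: [1.576, 1.57, -0.211]
wrist_force: [0.1, -0.1, 0.0]
finger_gap: 23.6
clock: 16.05
eef_pos: [610.9, -184.0, 53.1]
eef_rot: [-2.657, 1.571, 1.839]
wrist_force: [0.1, -0.1, 0.3]
finger_gap: 23.3
t 16.05 pos [ 610.9 -184.    53.1] jaw -12.4 j1,j6 [-0.35 -0.13] gap 23.3
 spin 0.0 shift [34.4 -0.9  0.5] ix [-0.  0. -1.]
```

View pics/p3.png

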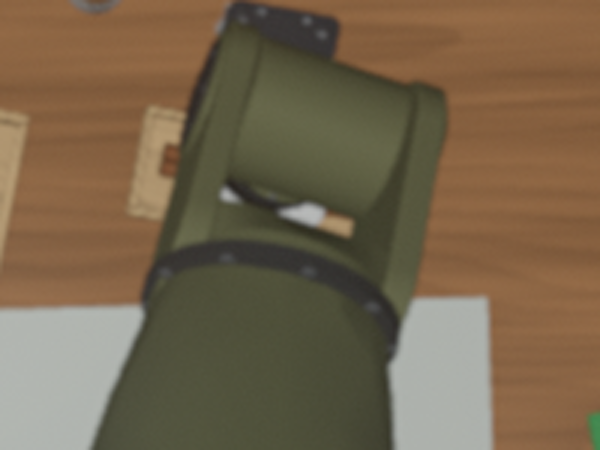

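The stick end shows at (165,160), just inside the trough's end wall at about (150,160). I'll nudge it 2 mm inward and lower it.

```bash
python3 -m handwheel '[[[10,-0.4,2],0],[[10,0,0],0],[[8,0,0],0],[[4,0,0],0],[[2.5,0,0],0],[[0,0,0],0],[[0,0,0],0],[[0,0,0],0],[[0,0,0],0],[[0,0,0],0]]' && python3 -m handwheel '[[[0,0,0],0],[[0,0,0],0],[[0,0,0],0],[[0,0,0],0],[[0,0,0],0],[[-10,0,0],0],[[-20,0,0],0],[[-30,0,0],0],[[-10,0,0],0],[[0,0,0],0]]' 155;  python3 -c "
from h import *
goto(451.5,6.5,60,80)"
```

```text
clock: 17.35
eef_pos: [610.1, -185.9, 18.6]
eef_rot: [1.57, 1.571, -0.216]
wrist_force: [1.1, -0.2, 0.4]
finger_gap: 23.3
clock: 18.6
eef_pos: [610.4, -186.0, 89.4]
eef_rot: [1.434, 1.569, -0.353]
wrist_force: [1.1, -0.1, 0.1]
finger_gap: 37.2
t 18.6 pos [ 610.4 -186.    89.4] jaw -12.4 j1,j6 [-0.35 -0.14] gap 37.2
 spin 1.529 shift [  29.1 -162.   190. ] ix [ 0.001 -0.001 -1.   ]
```

```bash
python3 -c "
from h import *
goto(451.5,7,50)"
```

```text
t 18.6 pos [ 610.4 -186.    89.4] jaw -12.4 j1,j6 [-0.35 -0.14] gap 37.2
 spin -0.0 shift [  39.1 -196.6 -154.5] ix [ 0.001 -0.001 -1.   ]
```

```bash
python3 -m handwheel '[[[0,-32.8,-25.7],0],[[0,-32.8,-25.7],0],[[0,-32.8,-25.7],0],[[0,-32.8,-25.7],0],[[0,-32.8,-25.7],0],[[0,-32.8,-25.7],0],[[20,0,0],0],[[19,0,0],0],[[0,0,0],0],[[0,0,0],0]]' 94;  python3 - <<'E'
from h import *
goto(451.5,7,12.5)
for n in("side","top"):
    c=manip.camera(n)
    for t in("anise_a_mid","stick_a_mid"):
        for d in manip.cut_out(t,n):
            P=world(c,d["region"]); print(n,t,round(d["confidence"],2),[np.round(k,1) for k in cv2.minAreaRect(P[:,:2].astype(np.float32))],np.percentile(P[:,2],[2,50,98]).round(1))
    if n=="side": cv2.imwrite('pics/p4.png',cv2.resize(c['pixels'][130:330,200:450,::-1],None,fx=3,fy=3))
E
```

```text
clock: 19.85
eef_pos: [451.0, 6.8, 49.8]
eef_rot: [-1.537, 1.571, 2.959]
wrist_force: [0.1, -0.7, -0.2]
finger_gap: 59.2
t 19.85 pos [451.    6.8  49.8] jaw -12.4 j1,j6 [-0.07  0.15] gap 59.2
 spin -0.0 shift [37.3  0.5 -0.3] ix [-0.  0. -1.]
side anise_a_mid 0.68 [array([452.1,   8. ]), array([30.9, 34.5]), np.float64(24.0)] [ 5.   9.1 13.3]
side anise_a_mid 0.54 [array([398.6,  56.7]), array([31. , 46.7]), np.float64(4.1)] [ 0.   9.1 12.9]
side anise_a_mid 0.52 [array([376.5, -33.7]), array([26.8, 27.7]), np.float64(73.0)] [ 5.   9.1 13.2]
top stick_a_mid 0.88 [array([ 589.1, -277.7]), array([89. , 24.7]), np.float64(78.6)] [ 9.9 16.7 20.8]
```

View pics/p4.png

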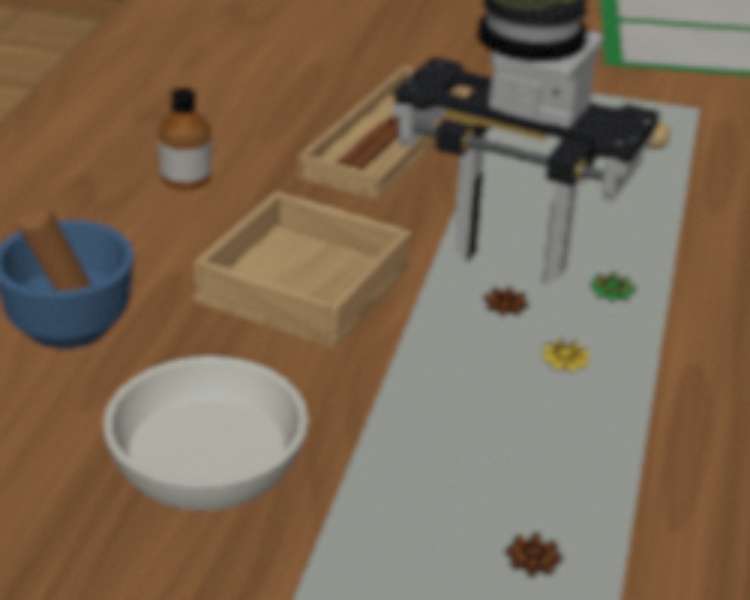

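The picture shows the gripper centred over the brown star at (506,300), with the green and yellow ones clear of the fingers. A stick lies in the trough near (375,145).

```bash
python3 -m handwheel '[[[15,0.5,0],0],[[12,0,0],0],[[7,0,0],0],[[3.4,0,0],0],[[0,0,0],0],[[0,0,0],0],[[0,0,0],0],[[0,0,0],0],[[0,0,0],0],[[0,0,0],0]]' && python3 -m handwheel '[[[0,0,0],0],[[0,0,0],0],[[0,0,0],0],[[0,0,0],0],[[0,0,0],0],[[0,0,0],0],[[0,0,0],0],[[-15,0,0],0],[[-30,0,0],0],[[-30,0,0],0]]' 255 10;  python3 -c "
from h import *
goto(611-5,231.5-24,87)"
```

```text
clock: 21.4
eef_pos: [451.5, 6.8, 12.2]
eef_rot: [1.937, 1.571, 0.15]
wrist_force: [0.5, 0.0, 0.2]
finger_gap: 59.6
clock: 22.65
eef_pos: [451.5, 6.8, 88.9]
eef_rot: [1.643, 1.57, -0.143]
wrist_force: [0.7, 0.3, -0.1]
finger_gap: 35.3
t 22.65 pos [451.5   6.8  88.9] jaw -12.4 j1,j6 [-0.07  0.15] gap 35.3
 spin -0.0 shift [   2.   107.9 -229.2] ix [ 0. -0. -1.]
```

```bash
python3 -m handwheel '[[[0,18,-38.5],0],[[0,18,-38.5],0],[[0,18,-38.5],0],[[0,18,-38.5],0],[[0,18,-38.5],0],[[0,18,-38.5],0],[[20,0,0],0],[[15,0,0],0],[[0,0,0],0],[[0,0,0],0]]';  python3 - <<'E'
from h import *
goto(606.3,210,18)
c=manip.camera("side")
cv2.imwrite('pics/p5.png',cv2.resize(c['pixels'][130:330,150:400,::-1],None,fx=3,fy=3))
E
```

```text
clock: 23.9
eef_pos: [606.6, 208.7, 52.9]
eef_rot: [2.091, 1.57, 0.304]
wrist_force: [-1.2, 0.3, 1.4]
finger_gap: 35.7
t 23.9 pos [606.6 208.7  52.9] jaw -12.4 j1,j6 [0.27 0.49] gap 35.7
 spin -0.0 shift [34.9 -0.5 -1.2] ix [ 0.001  0.    -1.   ]
```

View pics/p5.png

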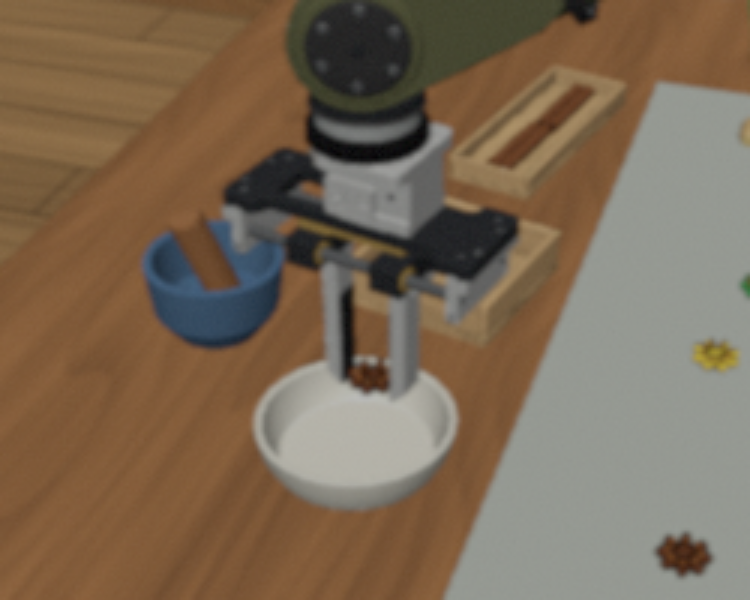

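The star is held level at (370,375) over the far part of the bowl, and both sticks lie end to end in the trough. Lowering it now.

```bash
python3 -m handwheel '[[[10,-0.4,-1],0],[[10,0,0],0],[[8,0,0],0],[[4,0,0],0],[[2.8,0,0],0],[[0,0,0],0],[[0,0,0],0],[[0,0,0],0],[[0,0,0],0],[[0,0,0],0]]' && python3 -m handwheel '[[[0,0,0],0],[[0,0,0],0],[[0,0,0],0],[[0,0,0],0],[[0,0,0],0],[[-10,0,0],0],[[-20,0,0],0],[[-20,0,0],0],[[-20,0,0],0],[[0,0,0],0]]' 141;  python3 -c "
from h import *
goto(387.5,268,50)"
```

```text
clock: 25.2
eef_pos: [606.3, 210.4, 17.4]
eef_rot: [1.991, 1.571, 0.204]
wrist_force: [-0.4, -0.3, -0.4]
finger_gap: 35.8
clock: 26.45
eef_pos: [607.1, 210.6, 89.7]
eef_rot: [2.062, 1.567, 0.275]
wrist_force: [-0.6, 0.5, 0.3]
finger_gap: 42.1
t 26.45 pos [607.1 210.6  89.7] jaw -12.4 j1,j6 [0.28 0.49] gap 42.1
 spin -0.0 shift [  39.1 -226.9   -9. ] ix [ 0.003  0.001 -1.   ]
```

```bash
python3 -m handwheel '[[[0,-37.8,-1.5],0],[[0,-37.8,-1.5],0],[[0,-37.8,-1.5],0],[[0,-37.8,-1.5],0],[[0,-37.8,-1.5],0],[[0,-37.8,-1.5],0],[[20,0,0],0],[[19,0,0],0],[[0,0,0],0],[[0,0,0],0]]' 94;  python3 -c "
from h import *
c=manip.camera('side')
for d in manip.cut_out('anise_a_mid','side'):
    P=world(c,d['region']); print(round(d['confidence'],2),[np.round(k,1) for k in cv2.minAreaRect(P[:,:2].astype(np.float32))],np.percentile(P[:,2],[2,50,98]).round(1))
goto(387.5,268,12.3)"
```

```text
clock: 27.7
eef_pos: [386.9, 267.8, 48.7]
eef_rot: [2.346, 1.571, 0.559]
wrist_force: [0.1, -0.3, 0.1]
finger_gap: 59.3
0.45 [array([607.2, 205.3]), array([32.9, 45. ]), np.float64(10.8)] [ 3.  13.8 17.7]
t 27.8 pos [387.  267.9  49. ] jaw -12.4 j1,j6 [0.53 0.74] gap 58.9
 spin -0.0 shift [36.7  0.4 -0.2] ix [ 0.001  0.    -1.   ]
```

```bash
python3 -m handwheel '[[[15,0.4,0],0],[[12,0,0],0],[[6,0,0],0],[[3.6,0,0],0],[[0,0,0],0],[[0,0,0],0],[[0,0,0],0],[[0,0,0],0],[[0,0,0],0],[[0,0,0],0]]' && python3 -m handwheel '[[[0,0,0],0],[[0,0,0],0],[[0,0,0],0],[[0,0,0],0],[[0,0,0],0],[[0,0,0],0],[[0,0,0],0],[[-15,0,0],0],[[-30,0,0],0],[[-30,0,0],0]]' 255 10;  python3 -c "
from h import *
goto(615.7,253,87)"
```

```text
clock: 29.05
eef_pos: [387.1, 267.6, 11.8]
eef_rot: [2.118, 1.571, 0.331]
wrist_force: [-0.5, 0.1, 0.7]
finger_gap: 59.4
clock: 30.3
eef_pos: [387.1, 267.7, 88.6]
eef_rot: [2.379, 1.57, 0.592]
wrist_force: [-0.4, -0.3, -0.2]
finger_gap: 35.9
t 30.3 pos [387.1 267.7  88.6] jaw -12.4 j1,j6 [0.53 0.74] gap 35.9
 spin -0.0 shift [  1.7 226.4 -34.7] ix [ 0.  0. -1.]
```

```bash
python3 -m handwheel '[[[0,37.7,-5.8],0],[[0,37.7,-5.8],0],[[0,37.7,-5.8],0],[[0,37.7,-5.8],0],[[0,37.7,-5.8],0],[[0,37.7,-5.8],0],[[20,0,0],0],[[15,0,0],0],[[0,0,0],0],[[0,0,0],0]]';  python3 - <<'E'
from h import *
goto(615.7,253,17.6)
c=manip.camera("side")
cv2.imwrite('pics/p6.png',cv2.resize(c['pixels'][180:330,170:370,::-1],None,fx=3,fy=3))
E
```

```text
clock: 31.55
eef_pos: [615.2, 253.5, 52.5]
eef_rot: [2.111, 1.57, 0.324]
wrist_force: [-0.3, 0.2, 1.0]
finger_gap: 35.4
t 31.55 pos [615.2 253.5  52.5] jaw -12.3 j1,j6 [0.34 0.55] gap 35.4
 spin -0.0 shift [34.9  0.5  0.4] ix [ 0.001  0.    -1.   ]
```

View pics/p6.png

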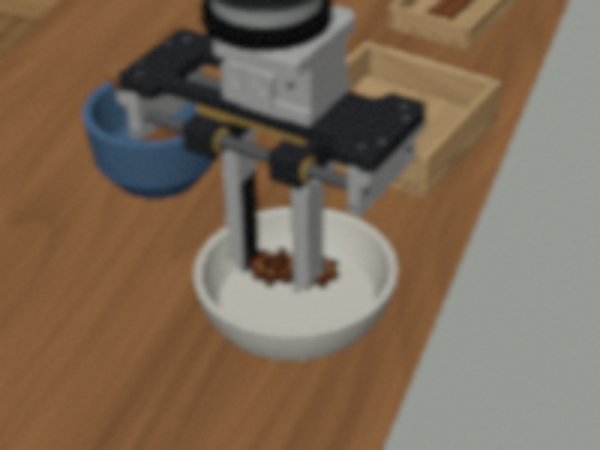

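The held star is at (275,265) and the first lies in the bowl behind the finger, near (325,270). Lowering the second.

```bash
python3 -m handwheel '[[[10,0,0],0],[[10,0,0],0],[[8,0,0],0],[[4,0,0],0],[[2.5,0,0],0],[[0,0,0],0],[[0,0,0],0],[[0,0,0],0],[[0,0,0],0],[[0,0,0],0]]' && python3 -m handwheel '[[[0,0,0],0],[[0,0,0],0],[[0,0,0],0],[[0,0,0],0],[[0,0,0],0],[[-10,0,0],0],[[-20,0,0],0],[[-20,0,0],0],[[-20,0,0],0],[[0,0,0],0]]' 141;  python3 -c "
from h import *
goto(391.3,-288,90,-86)"
```

```text
clock: 32.85
eef_pos: [615.5, 253.2, 17.3]
eef_rot: [1.828, 1.571, 0.041]
wrist_force: [-0.8, 1.1, -0.1]
finger_gap: 35.9
clock: 34.1
eef_pos: [616.3, 253.5, 89.7]
eef_rot: [2.132, 1.567, 0.345]
wrist_force: [-0.5, 0.4, 0.2]
finger_gap: 42.3
t 34.1 pos [616.3 253.5  89.7] jaw -12.4 j1,j6 [0.34 0.55] gap 42.3
 spin 1.285 shift [ -1.7 524.5 262.2] ix [ 0.003  0.001 -1.   ]
```

```bash
python3 -m handwheel '[[[0,0,0],0.1836],[[0,0,0],0.1836],[[0,0,0],0.1836],[[0,0,0],0.1836],[[0,0,0],0.1836],[[0,0,0],0.1836],[[0,0,0],0.1836],[[0,43.7,21.9],0],[[0,43.7,21.9],0],[[0,43.7,21.9],0]]' 51 && python3 -m handwheel '[[[0,43.7,21.9],0],[[0,43.7,21.9],0],[[0,43.7,21.9],0],[[0,43.7,21.9],0],[[0,43.7,21.9],0],[[0,43.7,21.9],0],[[0,43.7,21.9],0],[[0,43.7,21.9],0],[[0,43.7,21.9],0],[[0,0,0],0]]';  python3 - <<'E'
from h import *
c=manip.camera('side')
for d in manip.cut_out('ginger_mid','side'):
    P=world(c,d['region']); print(round(d['confidence'],2),[np.round(k,1) for k in cv2.minAreaRect(P[:,:2].astype(np.float32))])
goto(391.3,-288,14,-86)
cv2.imwrite('pics/p7.png',cv2.resize(c['pixels'][100:280,180:440,::-1],None,fx=3,fy=3))
E
```

```text
clock: 35.35
eef_pos: [557.9, 116.5, 86.6]
eef_rot: [0.101, 1.57, -2.971]
wrist_force: [1.1, -0.6, -0.1]
finger_gap: 75.1
clock: 36.6
eef_pos: [388.4, -290.2, 86.8]
eef_rot: [-0.516, 1.57, 2.692]
wrist_force: [-0.2, 0.8, -0.2]
finger_gap: 75.1
0.8 [array([ 396.8, -307.6]), array([72.3, 82.9]), np.float64(12.4)]
0.16 [array([779.6,  76.4]), array([ 98.6, 213.8]), np.float64(22.7)]
t 36.7 pos [ 389.5 -288.    86.8] jaw -86.1 j1,j6 [-0.71  0.79] gap 74.9
 spin -0.001 shift [72.8  0.2 -1.9] ix [-0.001  0.001 -1.   ]
```

View pics/p7.png

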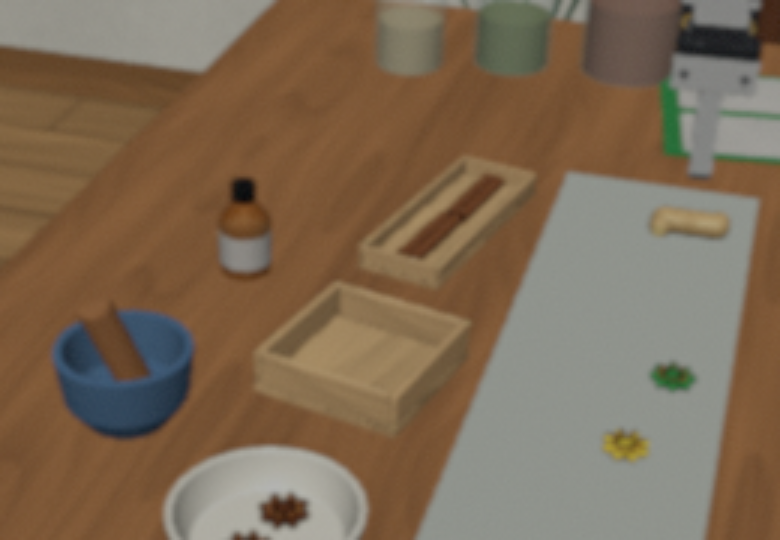

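Both stars lie flat in the bowl at (285,510) and (248,538), the sticks are in the trough, and the ginger at (690,222) is ready to grip.

```bash
python3 -m handwheel '[[[16,0.2,-1],0],[[16,0,-0.9],0],[[16,0,0],0],[[14,0,0],0],[[7,0,0],0],[[3.8,0,0],0],[[0,0,0],0],[[0,0,0],0],[[0,0,0],0],[[0,0,0],0]]' && python3 -m handwheel '[[[0,0,0],0],[[0,0,0],0],[[0,0,0],0],[[0,0,0],0],[[0,0,0],0],[[0,0,0],0],[[0,0,0],0],[[-15,0,0],0],[[-30,0,0],0],[[-35,0,0],0]]' 255 20;  python3 -c "
from h import *
goto(609.5,20.5,94,-103)
c=manip.camera('side')
cv2.imwrite('pics/p8.png',cv2.resize(c['pixels'][60:220,360:500,::-1],None,fx=3,fy=3))"
```

```text
clock: 37.95
eef_pos: [391.7, -288.4, 14.6]
eef_rot: [2.349, 1.57, -0.723]
wrist_force: [0.6, -0.3, -0.2]
finger_gap: 75.0
clock: 39.2
eef_pos: [391.5, -288.2, 96.0]
eef_rot: [-0.852, 1.57, 2.359]
wrist_force: [0.2, -1.1, -0.8]
finger_gap: 25.8
t 39.2 pos [ 391.5 -288.2   96. ] jaw -86.0 j1,j6 [-0.71  0.79] gap 25.8
 spin 0.296 shift [   2.  -349.8 -143. ] ix [-0.  0. -1.]
```

View pics/p8.png

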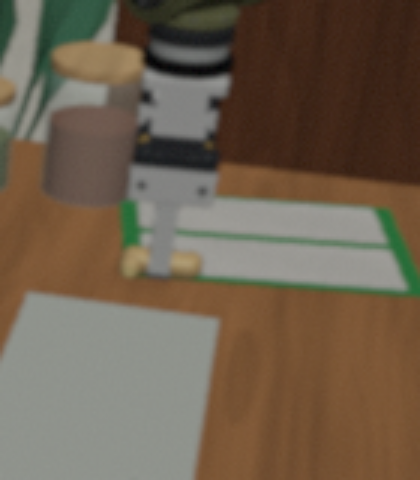

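The ginger is held level by its waist at (160,263).

```bash
python3 -m handwheel '[[[0,0,0],0.148],[[0,0,0],0.148],[[0,-43.7,-17.9],0],[[0,-43.7,-17.9],0],[[0,-43.7,-17.9],0],[[0,-43.7,-17.9],0],[[0,-43.7,-17.9],0],[[0,-43.7,-17.9],0],[[0,-43.7,-17.9],0],[[0,-43.7,-17.9],0]]' && python3 -m handwheel '[[[15,0,0],0],[[10,0,0],0],[[10,0,0],0],[[0,0,0],0],[[0,0,0],0],[[0,0,0],0],[[0,0,0],0],[[0,0,0],0],[[0,0,0],0],[[0,0,0],0]]';  python3 -c "
from h import *
goto(609.5,20.5,20.8,-103)
c=manip.camera('side')
cv2.imwrite('pics/p9.png',cv2.resize(c['pixels'][130:280,200:400,::-1],None,fx=3,fy=3))"
```

```text
clock: 40.5
eef_pos: [610.5, 21.7, 95.4]
eef_rot: [-2.958, 1.57, -0.043]
wrist_force: [0.2, -0.8, -0.4]
finger_gap: 26.1
clock: 41.75
eef_pos: [609.7, 20.2, 59.4]
eef_rot: [0.407, 1.571, -2.961]
wrist_force: [-0.2, -0.1, -0.6]
finger_gap: 25.7
t 41.75 pos [609.7  20.2  59.4] jaw -103.0 j1,j6 [-0.03  1.77] gap 25.7
 spin 0.001 shift [38.6 -0.2  0.2] ix [-0. -0. -1.]
```

View pics/p9.png

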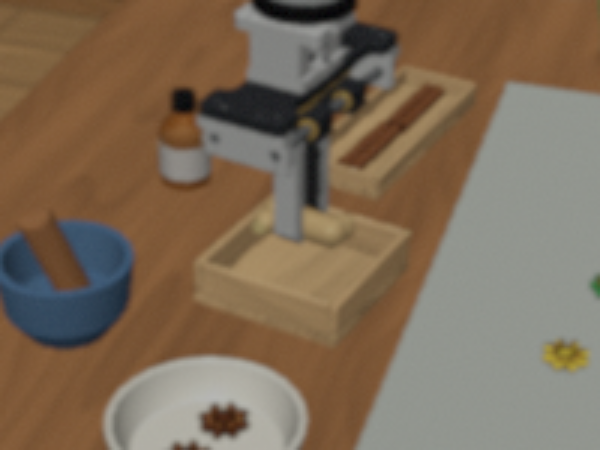

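The ginger is over the box at (300,225). Lowering and releasing it, then retreating upward.

```bash
python3 -m handwheel '[[[12,0,0],0],[[10,0,0],0],[[8,0,0],0],[[5,0,0],0],[[3.2,0,0],0],[[0,0,0],0],[[0,0,0],0],[[0,0,0],0],[[0,0,0],0],[[0,0,0],0]]' && python3 -m handwheel '[[[0,0,0],0],[[0,0,0],0],[[0,0,0],0],[[0,0,0],0],[[0,0,0],0],[[-10,0,0],0],[[-20,0,0],0],[[-30,0,0],0],[[-30,0,0],0],[[-10,0,0],0]]' 100 && python3 -m handwheel '[[[-20,0,0],0],[[-20,0,45],0],[[0,0,45],0],[[0,0,45],0],[[0,0,45],0],[[0,0,45],0],[[0,0,0],0],[[0,0,0],0],[[0,0,0],0],[[0,0,0],0]]'
python3 - <<'E'
from h import *
s=manip.read_state();print(s["eef_pos"])
for n in("top","side"):
    c=manip.camera(n);cv2.imwrite(f"pics/f_{n}.png",c["pixels"][60:320,150:520,::-1] if n=="side" else c["pixels"][60:320,150:520,::-1])
    for t in["stick_a_mid","anise_a_mid","ginger_mid","mortar","vial"]:
        for d in manip.cut_out(t,n):
            P=world(c,d["region"])
            if d["confidence"]>.4 and len(P): print(n,t,round(d["confidence"],2),[np.round(k,0) for k in cv2.minAreaRect(P[:,:2].astype(np.float32))],np.percentile(P[:,2],[5,50,95]).round(1))
a=cv2.imread("pics/f_top.png");b=cv2.imread("pics/f_side.png");cv2.imwrite("pics/final.png",cv2.resize(np.vstack([a[40:160],b]),None,fx=1.55,fy=1.55,interpolation=cv2.INTER_CUBIC))
E
```

```text
clock: 43.05
eef_pos: [609.7, 20.2, 21.3]
eef_rot: [-2.829, 1.571, 0.086]
wrist_force: [-0.3, 0.5, -0.4]
finger_gap: 26.1
clock: 44.3
eef_pos: [610.6, 20.2, 124.4]
eef_rot: [-2.936, 1.567, -0.021]
wrist_force: [-0.1, 0.0, -0.2]
finger_gap: 57.2
clock: 45.55
eef_pos: [390.8, 70.6, 161.0]
eef_rot: [0.322, 1.57, -3.047]
wrist_force: [0.1, -0.0, 0.7]
finger_gap: 56.9
[390.83449683  70.55623148 161.03427205]
top stick_a_mid 0.92 [array([ 589., -276.]), array([87., 24.]), np.float64(78.0)] [13.1 17.1 20.6]
top anise_a_mid 0.49 [array([398.,  62.]), array([29., 30.]), np.float64(88.0)] [ 1.6  9.9 13.9]
top anise_a_mid 0.47 [array([376., -38.]), array([32., 31.]), np.float64(31.0)] [ 1.2  9.8 14.3]
top anise_a_mid 0.44 [array([606., 210.]), array([33., 34.]), np.float64(22.0)] [ 5.7 15.2 19. ]
top ginger_mid 0.86 [array([609.,  20.]), array([29., 72.]), np.float64(86.0)] [21.1 27.2 31.8]
top mortar 0.92 [array([763., 131.]), array([116.,  99.]), np.float64(43.0)] [  8.9  46.6 102.4]
top vial 0.6 [array([ 755., -108.]), array([44., 58.]), np.float64(51.0)] [ 3.5 57.5 86. ]
side stick_a_mid 0.63 [array([ 593., -280.]), array([102.,  35.]), np.float64(81.0)] [ 6.9 15.5 18.9]
side anise_a_mid 0.61 [array([376., -39.]), array([45., 30.]), np.float64(76.0)] [ 4.6  8.9 12.5]
side anise_a_mid 0.59 [array([397.,  62.]), array([36., 28.]), np.float64(60.0)] [ 5.8  9.5 12.5]
side anise_a_mid 0.53 [array([609., 206.]), array([32., 42.]), np.float64(25.0)] [ 7.8 14.2 17.2]
side ginger_mid 0.69 [array([612.,   9.]), array([63., 82.]), np.float64(86.0)] [ 9.6 22.8 29.9]
side vial 0.75 [array([ 783., -142.]), array([ 43., 153.]), np.float64(36.0)] [ 2.6 40.7 82.3]
side vial 0.43 [array([782.,  81.]), array([102., 209.]), np.float64(29.0)] [11.8 48.8 96.8]
```

View pics/final.png

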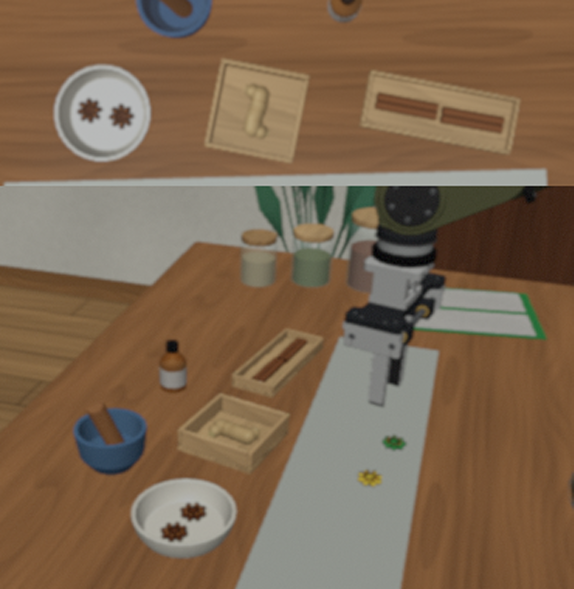

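The final picture shows both stars flat in the bowl at (90,110) and (121,116), the ginger flat in the box at (257,110), and both sticks lengthwise in the trough at (406,107) and (472,120). The mortar and bottle are standing, the look-alikes are untouched, and the gripper is clear.

```bash
python3 -c "
from cell import manip
print(manip.sign_off())"
```

```text
the job is handed in; nothing more can be done
None
```

All five pieces are in their containers, placed in the order asked, and the job was handed in at about 46 s of the 112 s allowed.

- **Containers:** The last pictures and depth readings show both cinnamon sticks flat and end to end in the trough, along its length. Both brown star anise lie flat in the bowl and the ginger lies flat in the box, with nothing on a rim.
- **Bystanders:** The mortar and amber bottle are standing where they were. The green and yellow stars were not touched, and the gripper is clear of everything. Wrist force stayed under about 2 N in every reading.
- **Checks that disagreed:** The networks reported only one of the two sticks and one of the two stars in their containers at the end. I confirmed the other stick and star by eye in the final picture. The top camera's depth read 2–3 mm high, which affected nothing. The side camera's position for the bottle was off from the top camera's because its outline was stretched.

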